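# Slide the board carrier into the preheater's recess

### The job

Pick the steel board carrier up by its black upright grip and set it down flat on the plain end of the preheater station's metal top, clear of the recess. Then slide it along the top, without lifting it again, until you feel it drop into the recess; leave it lying flat and fully seated there and let go. Work gently: never press or push the carrier against the station harder than about 30 N, and leave everything else on the bench as it is.

Things in the scene. Friction and masses are not known exactly. Their poses are not given: they have to be found in the camera images.
- carrier: Loose steel board carrier, 0.25 to 0.45 kg: plate 80 mm (its x) by 64 mm (y), 8 mm thick, with thin green boards on it (to 2.5 mm above the plate) either side of an upright black grip in the middle, 14 mm thick along x, 36 mm wide along y, rising to 42 mm above the underside. Origin: centre of the underside, z up. Same after half a turn. Slides on the station with 1 to 3 N.
- carrier_grip (a point): Middle of the carrier's upright grip, 27 mm above the plate's underside; fingers from above close on it along the carrier's x (14 mm).
- station: Fixed preheater station: grey housing 270 (x) by 134 mm (y) with a flat metal top 250 mm long (x), 124 mm wide, its surface 48 mm above the origin. Origin: under the centre at bench height, z up. The top has one recess, 84 (x) by 68 mm (y), 6 mm deep, upright walls, on y = 0: the carrier fits lengthwise with 2 mm to spare all round and then stands 2 mm proud of the top.
- station_runway (a point): Point on the top surface at station x = -65 mm, y = 0: middle of the plain end; a carrier centred here is clear of the recess. The top is locked (immovable) somewhere in a 40 mm adjustment and its shift is not reported: the recess centre lies 90 to 130 mm from here along the station's +x, to be found by feel or sight. Axes as the station's.
- flux_jar: small white screw-lid jar, 38 mm across, 45 mm tall; origin under its centre; leave alone
- solder_reel: solder reel standing on its flange, 52 mm across, 36 mm tall; origin under its centre; leave alone
- rinse_bottle: white bottle, 56 mm across, 130 mm tall; origin under its centre; leave alone
- solder_tin: flat round steel tin, 62 mm across, 24 mm tall; origin under its centre; leave alone
- screwdriver: screwdriver, 150 mm long, lying along its own x, under 30 mm high; leave alone
- tweezers: steel tweezers lying flat, 110 mm long along their own x, 6 mm high; leave alone
- parts_tray: clear divided parts tray, 90 by 130 mm, 25 mm tall; origin under its centre; leave alone
- brush: small brush, 160 mm long, lying along its own x, under 30 mm high; leave alone

How it is judged (in metres and radians):
On the way, in this order (a step that is already met when the one before it is completed fails the run):
1. the carrier lies flat on the plain end of the station's top, clear of the recess (x of carrier in the frame of station between -0.12 and -0.025 m and y of carrier in the frame of station between -0.03 and 0.03 m and z of carrier in the frame of station between 0.0465 and 0.0495 m and angle between carrier's own z axis and vertical below 0.03 rad and contact force between carrier and station above 0.5 N), for 0.2 s.
2. the carrier has dropped flat into the recess (z of carrier in the frame of station between 0.04 and 0.0436 m and angle between carrier's own z axis and vertical below 0.03 rad and x of carrier in the frame of station between 0.015 and 0.075 m and y of carrier in the frame of station between -0.006 and 0.006 m and angle between the x axis of carrier and the x axis of station, either way round below 0.1 rad), for 0.2 s.
At the end, for the whole second after the job is handed in: The carrier lies at rest, released, in the recess: its underside 40 to 43.6 mm above the station's origin (recess floor 42 mm), tilt under 0.03 rad, turned under 0.1 rad from the station's x (either way round), centre 15 to 75 mm along the station's x, within 6 mm of y = 0 (all of step 2 and linear speed of carrier below 0.01 m/s and angular speed of carrier below 0.05 rad/s); the robot touches nothing.
It fails at once if the carrier is pressed or pushed against the station with more than 40 N (contact force between carrier and station above 40 N).
It fails at once if the carrier is in the air (6 to 60 mm above the top) over the recess part of the station's top, instead of being slid there (x of carrier in the frame of station between -0.01 and 0.11 m and y of carrier in the frame of station between -0.06 and 0.06 m and z of carrier in the frame of station between 0.054 and 0.108 m).
It fails at once if another thing on the bench is moved by more than 20 mm (distance of any of flux_jar, solder_reel, rinse_bottle, solder_tin, screwdriver, tweezers, parts_tray, brush from where it was at the start of the episode above 0.02 m).
It also fails if it takes over 51 s, if anything falls off the work surface, if the arm or the gripper's body presses on something with over 40 N, if the wrist force passes 120 N, or if a joint passes its speed limit or range.

### The arm

A 7-joint arm with a two-finger parallel gripper is mounted at the origin on the work surface. World frame = base frame: x ahead of the robot, y to its left, z up, the work surface at z = 0. Lengths are in mm, angles in rad, forces in N, time in s.
With the tool pointing down it reaches from about 400 to 900 mm from the base axis. Payload 5.6 kg.
Tool frame: the origin (TCP) lies midway between the tips of the shut fingers; the grasp point (between the pads) lies 19 mm behind it; z points along the fingers, y is the line along which they close (so a half turn about z gives the same grasp; the last joint's range is limited). The gripper opens to 92 mm and grips with 3 to 60 N. Pads are 20 mm wide; open, the fingers measure 128 mm over their backs; the gripper's body (75 mm by 189 mm) begins 69 mm behind the grasp point.
Start: joints at [-1.218, 0.468, -0.012, 1.603, 0.006, 1.071, -0.056], TCP at [250.646, 599.738, 214.592] pointing down, gripper open.
Joint ranges: [-2.53, 2.53], [-0.31, 2.02], [-1.57, 1.55], [0.28, 2.44], [-1.29, 4.43], [0.15, 1.84], [-2.92, 2.92]. Speed limits (rad/s): [2.57, 2.57, 3.14, 3.14, 3.14, 3.14, 3.14].

### API

Orientations are given as a rotation vector (axis times angle).
In Python, from cell import robot, grip, kin, viewer gives the robot as it stands. Calls block until the motion is done:
- robot.movep(position, orientation): joint-space move of the TCP to a pose.
- robot.servo_line(position, feed=150, rotation=None): straight line of the TCP; rotation=None keeps the orientation; feed is the mean speed in mm/s.
- robot.goto_joints(angles): joint-space move.
- grip(opening, newtons=None): opening from 0.0 (shut) to 1.0 (fully open); newtons is the grip in N (None keeps the last); returns when the fingers have stopped.
- robot.hold(seconds).
- kin.ik(position, orientation): joint angles nearest the present ones, or None.
- robot.observe(): the state.
- viewer.read_camera(name): name is "scene" or "top"; returns the picture (400x640x3 uint8, red, green, blue); there is no depth.
- viewer.camera_info(name): a dict with "camera_matrix" (3x3 intrinsics, pixels), "k1" (the pictures are not rectified: a ray, as slopes to the right and down, at radius r is drawn at 1 + k1 r^2 times it, then the intrinsics apply), "R" (3x3) and "t" (3): a world point X has camera coordinates R X + t. Camera axes: x right, y down, z forward; pixel columns grow to the right and rows downward; lengths in mm; the calibration is good to about 2 mm. A picture is of the moment at which its call begins. camera_info takes no time and is no camera call.
A pose or a line that the arm cannot do raises robot.IKError and nothing moves.
- robot.job_done(): hands the job in; it is judged then, once.
Trained networks look in the newest picture that a camera, given by its name, has taken for a name from the list of things; names that differ only in an ending like _2 or _b are one class to them, and where a whole thing is asked for, a point or a joint stands for the part that bears it (a point fixed in the world has none). Each returns a list of dicts, best first, with "confidence" (0 to 1); they miss things now and then, are a little off and sometimes report something else, mostly with a low value. They report only what shows in the picture. A call takes as long as a camera call.
- viewer.silhouettes(name, camera): "mask" (400x640 bool, what is visible of it).
- viewer.pinpoint(name, camera): "at" ([x, y, z] in mm, in the coordinates of the camera as it stood for that picture, good to about 4 mm: a listed point, or the origin of a listed thing).
The state is a dict: "t": time; "joints": joint angles; "joint_velocities": joint speeds; "joint_torque": joint torques, N m; "tcp_pos": TCP position; "tcp_rot": TCP orientation; "contact_force": force on the tool from outside, world axes, zero at the start; "wrist_torque": the same for the moment, N m; "grip_width": opening from 0.0 (shut) to 1.0 (fully open); "grip_force": force on a finger pad.
Only numpy, scipy, OpenCV 4.12 (cv2) and the standard library are available. Lean on these libraries where they do the work, as an engineer would, in place of code of your own. Each camera call takes 0.05 s, during which the arm holds its last target. There are 200 camera calls.

## Working session

There is one attempt and no reset: what is moved stays moved. The work goes in short steps, each a Python script; the robot and the scene stay as the last script left them, time stands still between calls to the robot, and variables do not carry over. Pictures are saved under pics/ and viewed, at most 10 in all, crops included, and the job is handed in when it is done.

```bash
mkdir -p pics; ls
cat > h.py <<'E'
import numpy as np, cv2
from cell import robot, grip, kin, viewer
def toworld(p,cam):
    i=viewer.camera_info(cam); return np.array(i["R"]).T@(np.array(p)-np.array(i["t"]))
def pix2plane(uv,z,cam):
    i=viewer.camera_info(cam);K=np.array(i["camera_matrix"]);R=np.array(i["R"]);t=np.array(i["t"])
    uv=np.atleast_2d(uv).astype(float)
    r=cv2.undistortPoints(uv.reshape(-1,1,2),K,np.array([i["k1"],0,0,0.])).reshape(-1,2)
    d=np.c_[r,np.ones(len(r))]@R; c=-R.T@t
    return c+d*((z-c[2])/d[:,2])[:,None]
def proj(X,cam):
    i=viewer.camera_info(cam);R=np.array(i["R"])
    return cv2.projectPoints(np.atleast_2d(X).astype(float),cv2.Rodrigues(R)[0],np.array(i["t"]).astype(float),np.array(i["camera_matrix"]),np.array([i["k1"],0,0,0.]))[0].reshape(-1,2)
E
python3 - <<'E'
from h import *
np.set_printoptions(precision=3,suppress=True)
for c in("top","scene"):
    im=viewer.read_camera(c);cv2.imwrite(f"pics/{c}0.png",im[:,:,::-1])
    i=viewer.camera_info(c);print(c,np.array(i["camera_matrix"]).tolist(),i["k1"],toworld([0,0,0],c))
    for n in("carrier","carrier_grip","station","station_runway"):
        for d in viewer.pinpoint(n,c)[:2]: print(n,d["confidence"],toworld(d["at"],c))
    for n in("carrier","station"):
        for d in viewer.silhouettes(n,c)[:1]:
            m=d["mask"].astype(np.uint8);np.save(f"{n}_{c}.npy",m);print(n,d["confidence"],m.sum(),cv2.minAreaRect(cv2.findNonZero(m)))
print(robot.observe())
E
```

```text
pics
top [[517.0089391897898, 0.0, 323.4694130013347], [0.0, 517.0089391897898, 196.94195042405119], [0.0, 0.0, 1.0]] 0.034584622216871135 [ 458.521   43.11  1226.851]
carrier 0.62 [ 455.125 -197.579   -0.199]
carrier_grip 0.98 [ 459.598 -199.219   27.452]
station 0.76 [594.797 145.491  -1.33 ]
station_runway 0.76 [605.102  79.515  48.034]
carrier 0.98 959 ((418.423095703125, 260.11541748046875), (29.02518653869629, 34.124202728271484), 78.69007110595703)
station 0.56 6695 ((276.25, 197.75), (57.28660202026367, 120.8558578491211), 79.59229278564453)
scene [[387.5840688520974, 0.0, 312.3646335901656], [0.0, 387.5840688520974, 198.06415940187088], [0.0, 0.0, 1.0]] 0.0018218197499885176 [1270.894   44.434  884.509]
carrier 0.95 [ 462.157 -197.242   -0.002]
carrier_grip 0.5 [358.993 176.902   4.925]
station 0.9 [595.271 145.666   1.816]
station_runway 0.69 [610.407  82.855  52.056]
station_runway 0.35 [466.907 415.175  -2.229]
carrier 0.76 454 ((226.90997314453125, 180.8699951171875), (20.36467742919922, 26.4457950592041), 81.8698959350586)
station 0.7 3950 ((340.089111328125, 208.02816772460938), (42.37058639526367, 100.14701080322266), 78.48616790771484)
{'t': 0.7, 'joints': array([-1.218,  0.467, -0.012,  1.603,  0.006,  1.071, -0.056]), 'joint_velocities': array([ 0.001, -0.001,  0.   ,  0.   , -0.002, -0.001,  0.001]), 'joint_torque': array([ -0.   , -52.026,  -0.012, -24.401,  -0.057,   0.011,   0.   ]), 'tcp_pos': array([250.64 , 599.724, 214.595]), 'tcp_rot': array([0.618, 3.08 , 0.   ]), 'contact_force': array([-0.905, -0.383, -0.173]), 'wrist_torque': array([-0.011,  0.037,  0.025]), 'grip_force': 0.0, 'grip_width': 1.0023652297870906}
```

Run:
```python
import cv2,numpy as np
im=cv2.imread("pics/top0.png")
cv2.imwrite("pics/a.png",cv2.resize(im[150:245,190:370],None,fx=4.4,fy=4.4,interpolation=cv2.INTER_CUBIC))
cv2.imwrite("pics/b.png",cv2.resize(im[220:300,370:470],None,fx=6,fy=6,interpolation=cv2.INTER_CUBIC))
```

```text
(no output)
```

View pics/a.png

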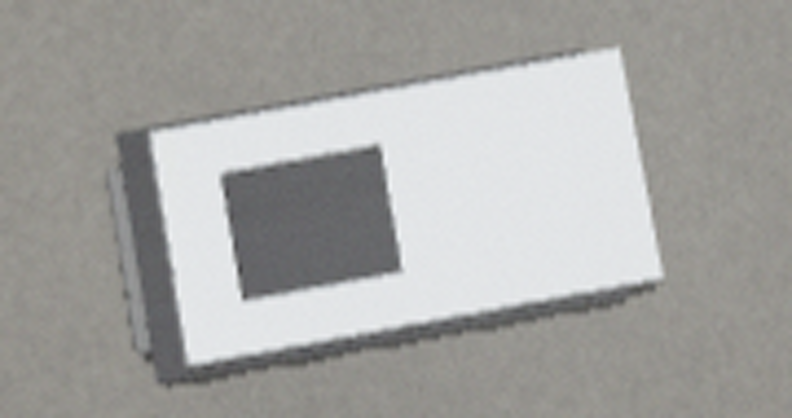

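View pics/b.png

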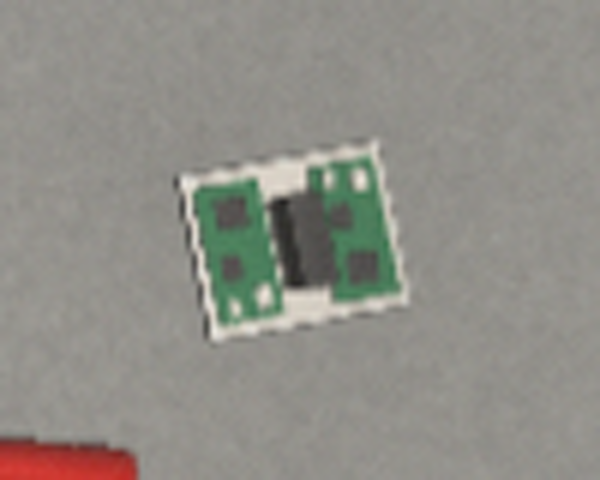

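View pics/top0.png

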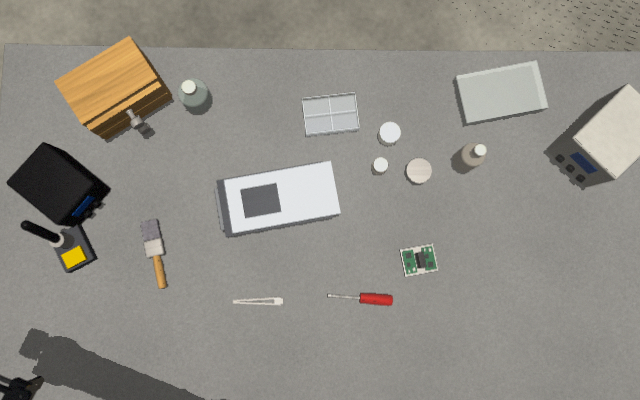

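Run:
```python
from h import *
np.set_printoptions(precision=2,suppress=True)
f=lambda p,s,o:(np.array(p)+.5)/s-.5+np.array(o)
def rep(n,p,s,o,z):
    w=pix2plane(f(p,s,o),z,"top")[:,:2]; e=np.diff(np.r_[w,w[:1]],axis=0)
    print(n,"c",w.mean(0),"len",np.linalg.norm(e,axis=1),"ang",np.arctan2(e[:,1],e[:,0]))
rep("plate",[(150,129),(620,47),(663,279),(186,366)],4.4,(190,150),48)
rep("recess",[(223,174),(381,146),(401,271),(242,298)],4.4,(190,150),48)
rep("carrier",[(180,176),(375,145),(407,298),(212,337)],6,(370,220),8)
rep("griptop",[(292,195),(325,190),(338,283),(307,289)],6,(370,220),42)
```

```text
plate c [600.4  120.79] len [249.39 124.5  250.44 125.34] ang [-1.39 -2.96  1.76  0.18]
recess c [590.79 169.43] len [83.35 66.5  83.25 65.69] ang [-1.39 -2.97  1.75  0.17]
carrier c [ 458.08 -198.85] len [77.7  60.33 77.82 63.27] ang [-1.41 -2.95  1.77  0.18]
griptop c [ 457.98 -200.46] len [12.75 35.26 12.03 35.72] ang [-1.42 -3.02  1.77  0.14]
```

```bash
cat >> h.py <<'E'
from scipy.spatial.transform import Rotation as Ro
A=1.752
u=np.array([np.cos(A),np.sin(A)]); v=np.array([-u[1],u[0]])   # station x, y
REC=np.array([590.8,169.4])
def rot(a,s=1):
    y=s*np.array([np.cos(a),np.sin(a),0]);z=np.array([0,0,-1.]);return Ro.from_matrix(np.c_[np.cross(y,z),y,z]).as_rotvec()
def st(m=""):
    o=robot.observe();print(m,"t%.1f"%o["t"],o["tcp_pos"].round(1),"F",o["contact_force"].round(1),"w%.3f g%.1f"%(o["grip_width"],o["grip_force"]));return o
E
python3 - <<'E'
from h import *
for s in(1,-1):
    for p in([458,-199,150],[458,-199,16],[607,81,120],[607,81,64],[590.8,169.4,58]):
        q=kin.ik(p,rot(A,s));print(s,p,None if q is None else np.round(q,2))
E
```

```text
1 [458, -199, 150] [-0.22  0.34  0.68  2.06 -0.29  0.83  2.38]
1 [458, -199, 16] [ 0.15  0.54  0.23  2.1  -0.24  0.53  2.31]
1 [607, 81, 120] [-0.28  0.51  0.13  1.78 -0.08  0.85  1.63]
1 [607, 81, 64] [-0.25  0.59  0.08  1.81 -0.07  0.75  1.62]
1 [590.8, 169.4, 58] [-0.37  0.6   0.05  1.8  -0.04  0.74  1.45]
-1 [458, -199, 150] [-0.42  0.41  0.95  2.07 -0.44  0.87 -0.61]
-1 [458, -199, 16] [-0.32  0.7   0.86  2.13 -0.85  0.7  -0.27]
-1 [607, 81, 120] [-0.65  0.57  0.63  1.81 -0.42  0.9  -1.22]
-1 [607, 81, 64] [-0.62  0.65  0.6   1.83 -0.49  0.81 -1.16]
-1 [590.8, 169.4, 58] [-0.74  0.66  0.56  1.83 -0.47  0.79 -1.33]
```

Run:
```python
from h import *
r=rot(1.753,-1)
grip(0.5,20)
robot.movep([458,-199.5,180],r);st()
robot.servo_line([458,-199.5,50],feed=150);robot.servo_line([458,-199.5,16],feed=60);st("down")
robot.hold(.1);grip(0.0,25);st("grip")
robot.servo_line([458,-199.5,40],feed=60);robot.hold(.2);st("lift")
im=viewer.read_camera("scene");cv2.imwrite("pics/s1.png",cv2.resize(im[130:230,180:300],None,fx=5,fy=5)[:,:,::-1])
```

```text
t4.4 [ 458.5 -198.7  179.9] F [0.1 0.4 1.2] w0.500 g0.0
down t6.2 [ 457.9 -199.8   15.9] F [-0.4  0.   0.4] w0.501 g0.0
grip t6.8 [ 458.1 -199.6   16.1] F [ 0.2 -1.9  1.2] w0.151 g25.0
lift t7.6 [ 457.8 -199.4   39.8] F [-0.6  0.5 -2.4] w0.147 g25.0
```

View pics/s1.png

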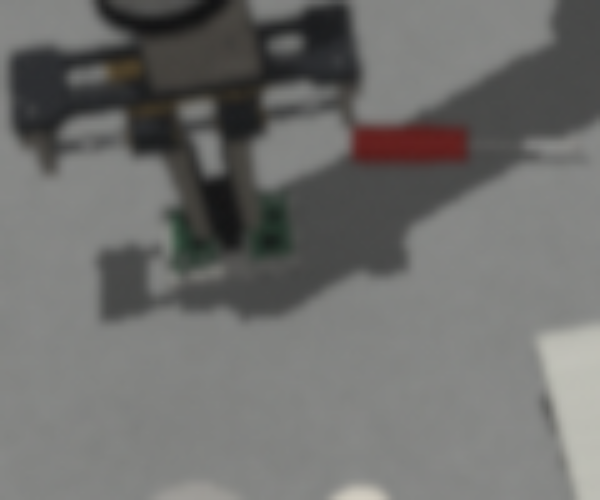

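The picture shows the carrier held level between the fingers at about (230,225), off the bench, and the screwdriver untouched. Next I set it down with force feedback.

Run:
```python
from h import *
r=rot(A,-1); P=REC-97*u; print(P)
robot.servo_line([458,-199.5,130],feed=200)
robot.servo_line([*P,130],feed=200,rotation=r);st()
robot.servo_line([*P,75],feed=120);robot.servo_line([*P,68],feed=30);robot.hold(.2)
f0=st("pre")["contact_force"][2]
z=68
while z>58:
    z-=.5;robot.servo_line([*P,z],feed=20);robot.hold(.05)
    f=np.mean([robot.observe()["contact_force"][2]]);
    if f-f0>5: break
print(z);st("touch")
robot.hold(.3);st()
```

```text
[608.28072596  73.98813376]
 t9.9 [607.9  72.5 130.1] F [ 0.4 -0.3 -2.7] w0.148 g25.0
pre t11.1 [608.4  74.   68.2] F [-0.6 -0.5 -3.3] w0.149 g25.0
63.5
touch t13.8 [608.4  74.   64.1] F [-2.8  0.9  5.5] w0.148 g25.0
 t14.1 [608.4  74.   64.1] F [-2.8 -0.9  5.6] w0.146 g25.0
```

Run:
```python
from h import *
P=REC-97*u
grip(0.4);robot.hold(.1);st("rel")
robot.servo_line([*P,115],feed=150)
robot.movep([440,-180,180],rot(A,-1));st()
im=viewer.read_camera("top");cv2.imwrite("pics/top2.png",im[:,:,::-1])
cv2.imwrite("pics/c.png",cv2.resize(im[150:245,205:355],None,fx=5,fy=5,interpolation=cv2.INTER_CUBIC)[:,:,::-1])
```

```text
rel t14.8 [608.2  74.   63.4] F [-0.4  0.6 -0.3] w0.404 g0.0
 t16.4 [ 441.  -179.   179.8] F [ 0.   0.  -0.4] w0.398 g0.0
```

View pics/c.png

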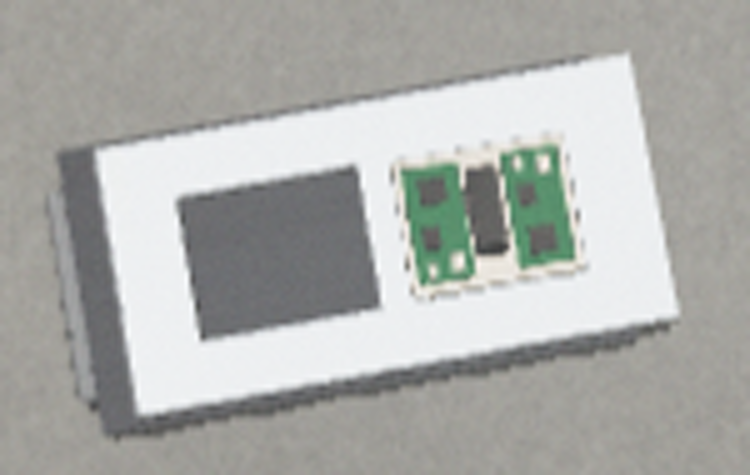

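Run:
```python
from h import *
np.set_printoptions(precision=2,suppress=True)
S=8
im=cv2.imread("pics/top2.png")[150:245,205:355]
b=cv2.resize(im,None,fx=S,fy=S,interpolation=cv2.INTER_CUBIC).astype(int)
def region(m,seed):
    n,l=cv2.connectedComponents(m.astype(np.uint8));return l==l[seed[1],seed[0]]
def rep(n,m,z):
    c=max(cv2.findContours(m.astype(np.uint8),cv2.RETR_EXTERNAL,cv2.CHAIN_APPROX_NONE)[0],key=cv2.contourArea).reshape(-1,2)
    w=pix2plane((c+.5)/S-.5+np.array([205,150]),z,"top")[:,:2]
    (cx,cy),wh,a=cv2.minAreaRect((w-REC).astype(np.float32)); d=np.array([cx,cy])
    mm=cv2.moments(((w-REC)*10).astype(np.float32).reshape(-1,1,2));cm=np.array([mm["m10"],mm["m01"]])/mm["m00"]/10
    print(n,"rect",d@u,d@v,wh,"ang",np.deg2rad(a),"centroid",cm@u,cm@v)
g=b.mean(2)
s=lambda x,y:(int(x*S/5),int(y*S/5))
rep("recess",region(g<160,s(280,250)),48)
rep("plate",region(g>160,s(280,120)),48)
gr=(b[:,:,1]-b[:,:,2])>25
k=np.zeros_like(gr);
rep("boards",cv2.morphologyEx(gr.astype(np.uint8),cv2.MORPH_CLOSE,np.ones((60,60))),58.5)
# grip top
gm=region((g<90)&~gr,s(488,200));rep("grip",gm,90)
f=lambda p:(np.array(p)+.5)/5-.5+np.array((205,150))
for n,p,z in(("recess",[(180,199),(357,166),(380,306),(202,340)],48),("carrier",[(393,160),(563,135),(588,267),(415,299)],56)):
    w=pix2plane(f(p),z,"top")[:,:2]-REC;e=np.diff(np.r_[w,w[:1]],axis=0);print(n,w.mean(0)@u,w.mean(0)@v,np.linalg.norm(e,axis=1),np.arctan2(e[:,1],e[:,0]))
```

```text
recess rect 0.4444322063754286 -0.11600387462349988 (67.2557601928711, 84.02812957763672) ang 0.18968689436847228 centroid 0.5458813559279871 -0.0645901328474017
plate rect -70.22595117611034 -11.785907632804824 (188.81190490722656, 303.6558532714844) ang 0.035510877097171586 centroid -77.67886690377874 -6.654618239807172
boards rect -74.19571912580244 1.0286660186036938 (53.84601974487305, 26.520078659057617) ang 0.17508569757319253 centroid -74.0223917347344 1.0823019978968378
grip rect -45.98222450204633 4.980690144836013 (211.73728942871094, 334.1338195800781) ang 0.008293821205293024 centroid -46.94964783685295 4.579254128152545
recess -0.153490594640921 0.09468603580561569 [82.29 65.6  82.3  65.75] [-1.38 -2.96  1.77  0.18]
carrier -97.72565895139181 0.7055518606364992 [78.57 61.88 79.97 64.66] [-1.42 -2.95  1.76  0.17]
```

```bash
cat >> h.py <<'E'
def go(a,b,z,feed=20): robot.servo_line([*(REC+a*u+b*v),z],feed=feed)
def look(m=""):
    o=robot.observe();d=o["tcp_pos"][:2]-REC;F=o["contact_force"]
    r=(d@u,d@v,o["tcp_pos"][2],F[:2]@u,F[:2]@v,F[2]);print(m,"t%.1f"%o["t"],"a%.2f b%.2f z%.2f Fa%.1f Fb%.1f Fz%.1f"%r);return r
E
python3 - <<'E'
from h import *
robot.movep([*(REC-97*u),115],rot(A,-1))
go(-97,0,75,120);go(-97,0,64.2,50);robot.hold(.1);look("pre")
grip(0.0,25);robot.hold(.15);look("grip")
z=64.2
for i in range(6):
    r=look()
    if r[5]>1.5: break
    z-=.2;go(-97,0,z,20);robot.hold(.05)
a=-97;b=0
for a in range(-89,-8,8):
    b=-.8*(a+97)/89; go(a,b,z,30); r=look()
    if r[5]<0: z-=.15
    elif r[5]>8: z+=.15
    if r[5]>20 or abs(r[3])>12 or r[2]<61.5: print("STOP");break
print(a,b,z)
E
```

```text
pre t18.6 a-97.01 b-0.12 z64.34 Fa-0.2 Fb-0.3 Fz-0.3
grip t19.2 a-97.02 b-0.05 z64.31 Fa-0.7 Fb0.2 Fz1.6
 t19.2 a-97.02 b-0.05 z64.31 Fa-0.7 Fb0.2 Fz1.6
 t19.7 a-88.45 b-0.24 z64.29 Fa-0.9 Fb-0.1 Fz1.8
 t20.1 a-80.35 b-0.33 z64.33 Fa-0.3 Fb-0.3 Fz2.2
 t20.5 a-72.45 b-0.36 z64.30 Fa-0.9 Fb0.1 Fz2.2
 t20.9 a-64.45 b-0.43 z64.29 Fa-1.4 Fb-0.7 Fz3.8
 t21.3 a-56.41 b-0.47 z64.29 Fa-2.1 Fb-0.6 Fz4.1
 t21.7 a-48.42 b-0.54 z64.29 Fa-2.3 Fb0.6 Fz4.9
 t22.2 a-40.22 b-0.60 z64.27 Fa-2.0 Fb-0.4 Fz5.2
 t22.6 a-31.94 b-0.67 z64.25 Fa-2.8 Fb-0.8 Fz5.3
 t23.0 a-23.70 b-0.69 z64.22 Fa-3.4 Fb-0.5 Fz4.8
 t23.4 a-15.54 b-0.75 z64.20 Fa-2.3 Fb-0.4 Fz5.8
 t23.8 a-7.43 b-0.77 z64.16 Fa-2.5 Fb0.1 Fz5.2
-9 -0.7910112359550563 64.2
```

Run:
```python
from h import *
robot.hold(.1);z=63.8;b=-.8
r=look("rest");a=round(r[0],1)
go(a,b,z,10);look("press")
while a<4:
    a+=.5;go(a,b,z,12);robot.hold(.04);r=look()
    if r[2]<63.5 or r[5]<-1 or r[3]<-10: print("event");break
robot.hold(.1);look("end");print(a)
```

```text
rest t23.9 a-7.40 b-0.73 z64.16 Fa-1.5 Fb0.8 Fz5.8
press t24.2 a-7.01 b-0.81 z64.02 Fa-3.7 Fb0.9 Fz7.0
 t24.5 a-6.70 b-0.88 z64.02 Fa-4.6 Fb0.2 Fz7.5
 t24.8 a-6.26 b-0.91 z64.00 Fa-4.8 Fb0.5 Fz5.7
 t25.1 a-5.76 b-0.91 z63.98 Fa-5.0 Fb0.0 Fz6.7
 t25.4 a-5.24 b-0.96 z64.02 Fa-5.5 Fb0.5 Fz6.2
 t25.7 a-4.69 b-0.97 z64.00 Fa-4.0 Fb0.1 Fz6.1
 t26.0 a-4.14 b-0.97 z64.00 Fa-4.4 Fb1.3 Fz6.4
 t26.3 a-3.64 b-1.00 z64.01 Fa-4.6 Fb-0.1 Fz5.6
 t26.6 a-3.12 b-0.98 z63.97 Fa-4.8 Fb-0.1 Fz5.9
 t26.9 a-2.56 b-0.97 z63.95 Fa-4.8 Fb0.4 Fz5.9
 t27.2 a-2.01 b-0.94 z63.88 Fa-3.6 Fb1.1 Fz5.2
 t27.4 a0.57 b0.63 z62.49 Fa0.1 Fb-0.2 Fz-3.6
event
end t27.6 a-0.26 b0.23 z62.80 Fa-0.6 Fb-0.4 Fz-2.3
-1.9000000000000004
```

It dropped at the recess entry; now lowering gently.

Run:
```python
from h import *
r=look();a=max(r[0],0.2);b=r[1]/2
for z in np.arange(62,57,-.5):
    go(a,b,z,15);r=look()
    if r[5]>6 or max(abs(r[3]),abs(r[4]))>12: print("stop");break
robot.hold(.2);look("end")
```

```text
t27.6 a-0.26 b0.23 z62.80 Fa-0.6 Fb-0.4 Fz-2.3
 t27.9 a0.47 b0.30 z61.79 Fa-0.0 Fb0.1 Fz-2.6
 t28.1 a0.15 b0.12 z61.50 Fa-0.2 Fb0.2 Fz-2.4
 t28.4 a0.20 b0.14 z60.98 Fa0.8 Fb0.7 Fz-2.5
 t28.6 a0.18 b0.14 z60.47 Fa0.2 Fb-0.4 Fz-2.3
 t28.9 a0.19 b0.16 z59.96 Fa-0.1 Fb-1.1 Fz-3.0
 t29.1 a0.23 b0.14 z59.46 Fa1.0 Fb0.6 Fz-3.0
 t29.4 a0.18 b0.13 z59.00 Fa0.6 Fb-0.1 Fz-3.7
 t29.6 a0.22 b0.16 z58.44 Fa-0.1 Fb0.2 Fz-2.7
 t29.9 a0.21 b0.05 z58.30 Fa0.8 Fb1.7 Fz1.4
 t30.1 a0.20 b0.05 z58.28 Fa0.2 Fb2.6 Fz5.9
end t30.3 a0.22 b0.04 z58.28 Fa-0.4 Fb2.4 Fz5.7
```

Contact came at z 58.28, which is 6 mm below the top level, so it is seated. I release, retreat and check.

Run:
```python
from h import *
grip(0.4);robot.hold(.1);look("rel")
go(.2,0,115,120);robot.movep([440,-120,180],rot(A,-1));look()
im=viewer.read_camera("top")
cv2.imwrite("pics/d.png",cv2.resize(im[150:245,205:355],None,fx=5,fy=5,interpolation=cv2.INTER_CUBIC)[:,:,::-1])
for d in viewer.pinpoint("carrier","top")[:1]:print(d["confidence"],toworld(d["at"],"top"))
```

```text
rel t31.0 a0.16 b0.10 z57.46 Fa-0.2 Fb-0.7 Fz0.6
 t32.9 a-256.65 b199.38 z179.91 Fa-1.1 Fb1.0 Fz-0.7
0.86 [591.39415608 167.34574024  41.14255588]
```

View pics/d.png

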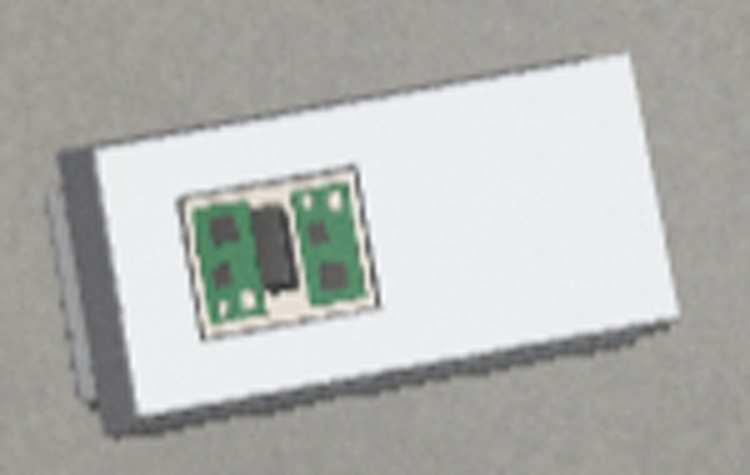

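The carrier lies centred in the recess at about (280,252), with an even dark gap all round.

```bash
python3 -c "
from cell import robot
print(robot.job_done())"
```

```text
the job is handed in; nothing more can be done
None
```

The carrier was set down on the plain end, slid along the top until it dropped into the recess, and released there lying flat and seated; the job was handed in about 33 s into the 51 s limit, and no verdict was returned.

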